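# Grade the small cheeses on the ripening board

## Robot

A 7-joint arm with a two-finger parallel gripper is mounted at the origin on the work surface. World frame = base frame: x ahead of the robot, y to its left, z up, the work surface at z = 0. Lengths are in m, angles in rad, forces in N, time in s.
With the tool pointing down it reaches from about 0.425 to 0.875 m from the base axis. Payload 8.4 kg.
Tool frame: the origin (TCP) lies at the very end of the fingers, on their centre line; the grasp point (between the pads) lies 19 mm behind it; z points along the fingers, x is the direction in which the jaws open and shut, and the axes are right-handed (so a half turn about z gives the same grasp; the last joint's range is limited). The gripper opens to 85 mm and grips with 20 to 120 N. Pads are 22 mm wide; open, the fingers measure 114 mm over their backs; the gripper's body (76 mm by 85 mm) begins 54 mm behind the grasp point. The pads swing forward as they close: fully open they stand 13 mm farther back than shut.
Start: joints at [1.044, 0.333, 0.04, 1.465, -0.013, 1.343, -0.059], TCP at [0.27, -0.591, 0.208] pointing down, gripper open.
Joint ranges: [-2.58, 2.58], [-0.38, 2.09], [-1.3, 1.39], [0.25, 2.4], [-1.5, 4.64], [0.08, 2.09], [-2.65, 2.65]. Speed limits (rad/s): [2.22, 2.22, 2.79, 2.79, 3.14, 3.14, 3.14].

## Interface

Orientations are given as a unit quaternion [x, y, z, w].
In Python, from plant import monitor, viewer, ticket gives the robot as it stands. The module is installed in compiled form; this text tells all that it offers.
- The arm moves only by the tool apply_moves, never from a script. Its argument "moves" is a list of rows, each a list of 7 numbers: the opening, from 0 (shut) to 1 (fully open), then the shift along the tool's x, y, z in cm, then the turn, a rotation vector about the tool's x, y, z in rad. A call has 1 to 20 rows; each row is the pose to reach, as a shift and turn from the pose commanded when the call began, along the tool's axes at that moment; what a row does not reach only later rows make up. A row lasts 1/8 s, in which the tool goes at most 62.5 mm and 10.7 degrees, less where a joint would pass 70% of its speed; a pose out of reach is approached as far as the arm can. A call with a gripper value outside its range is refused whole. The fingers move at their own pace and stop on an object; "squeeze" is the grip in N (left out, the last holds). Time passes only in rows, so rows that repeat a pose let the fingers close. It gives the time, the measured TCP pose, the force and the opening at its end, in the units of the state.
- monitor.state(): the state, without advancing time (a new reading comes with each control period).
- viewer.capture(name): name is "scene" or "top"; returns a dict with "img" (384x512x3 uint8, red, green, blue), "fx", "fy", "cx", "cy" (pixels), "extrinsics" (4x4, takes a point from camera to world coordinates). Camera axes: x right, y down, z forward; pixel columns grow to the right and rows downward; lengths in m; the calibration is good to about 2 mm. A picture is of the moment at which its call begins. There is no depth.
- ticket.finish_job(): hands the job in, once; it reports no verdict.
Trained networks look in the newest picture that a camera, given by its name, has taken for a name from the list of things; names that differ only in an ending like _2 or _b are one class to them, and where a whole thing is asked for, a point or a joint stands for the part that bears it (a point fixed in the world has none). Each returns a list of dicts, best first, with "conf" (0 to 1); they miss things now and then, are a little off and sometimes report something else, mostly with a low value. They report only what shows in the picture. A call takes as long as a camera call. They do not tell look-alikes from the thing itself.
- viewer.find_in(camera, query): "box" ([left, top, right, bottom] as shares, 0 to 1, of the picture: columns of its width, rows of its height, round what is visible of it).
The state is a dict: "time_s": time; "qpos": joint angles; "qvel": joint speeds; "joint_torque": joint torques, N m; "position": TCP position; "eef_rot": TCP orientation; "wrist_force": force on the tool from outside, world axes, zero at the start; "moment": the same for the moment, N m; "grip_width": finger opening in m.
Only numpy, scipy, OpenCV 4.12 (cv2) and the standard library are available. Lean on these libraries where they do the work, as an engineer would, in place of code of your own. Each camera call takes 0.05 s, during which the arm holds its last target. There are 200 camera calls.

## Task

Put the four small cheeses on the ripening board in order of size, one centred on each round mat: the smallest on the mat next to the humidity gauge, then steadily bigger, the largest at the far end of the row. Stand them flat, same side up as now, and do not shift or knock over the glass jar.

Things in the scene. Friction and masses are not known exactly. Their poses are not given: they have to be found in the camera images.
- cheese_1: The smallest of four small cheeses: a loose, firm, round wheel with a cream-yellow rind, plain flanks and rounded edges, 36 mm in diameter and 28 mm high, about 30 g. It starts standing flat on the table in front of the board. Origin: centre of its underside; z up along its axis.
- cheese_2: The second smallest of four small cheeses: a loose, firm, round wheel with a cream-yellow rind, plain flanks and rounded edges, 46 mm in diameter and 34 mm high, about 60 g. It starts standing flat on the table in front of the board. Origin: centre of its underside; z up along its axis.
- cheese_3: The second largest of four small cheeses: a loose, firm, round wheel with a cream-yellow rind, plain flanks and rounded edges, 56 mm in diameter and 42 mm high, about 110 g. It starts standing flat on the table in front of the board. Origin: centre of its underside; z up along its axis.
- cheese_4: The largest of four small cheeses: a loose, firm, round wheel with a cream-yellow rind, plain flanks and rounded edges, 66 mm in diameter and 50 mm high, about 180 g. It starts standing flat on the table in front of the board. Origin: centre of its underside; z up along its axis.
- mat_a: The leftmost (largest y) of four identical round dark-wood mats, 76 mm in diameter, 5 mm thick, fixed in a row on top of the pale ripening board (board 24 mm thick, 100 mm wide, 560 mm long, fixed; mats about 96 mm apart along it). Origin: centre of its underside, on the board's top, so its upper face is 5 mm above the origin (29 mm above the table).
- mat_b: The second from the left of four identical round dark-wood mats, 76 mm in diameter, 5 mm thick, fixed in a row on top of the pale ripening board (board 24 mm thick, 100 mm wide, 560 mm long, fixed; mats about 96 mm apart along it). Origin: centre of its underside, on the board's top, so its upper face is 5 mm above the origin (29 mm above the table).
- mat_c: The third from the left of four identical round dark-wood mats, 76 mm in diameter, 5 mm thick, fixed in a row on top of the pale ripening board (board 24 mm thick, 100 mm wide, 560 mm long, fixed; mats about 96 mm apart along it). Origin: centre of its underside, on the board's top, so its upper face is 5 mm above the origin (29 mm above the table).
- mat_d: The rightmost (smallest y) of four identical round dark-wood mats, 76 mm in diameter, 5 mm thick, fixed in a row on top of the pale ripening board (board 24 mm thick, 100 mm wide, 560 mm long, fixed; mats about 96 mm apart along it). Origin: centre of its underside, on the board's top, so its upper face is 5 mm above the origin (29 mm above the table).
- gauge: Round steel humidity gauge with a white face and black needle, 62 mm across, tilted on a small dark stand, about 63 mm high in all, fixed on the board beyond one end of the row of mats, about 96 mm from the nearest mat's centre; which end differs from start to start. At the other end is a plain fixed wooden block, 35 mm high. Origin: centre of the stand's underside, on the board's top.
- jar: Loose amber glass jar with a steel lid, 72 mm in diameter and 110 mm high, standing on the table to the left or right of the cheeses. It is not part of the job and stays where it is. Origin: centre of its underside.
Mind the look-alikes: they are no part of the job. What is shaped like the cheese_2 but orange or pink is not meant.

How it is judged:
At the end, for the whole second after the job is handed in: Each cheese rests on its own mat, in order of size from the gauge's end (smallest nearest the gauge), its axis within 12 mm of the mat's centre, upright within 0.1 rad, same side up, released and at rest (((horizontal distance between gauge and mat_a below 0.14 m and horizontal distance between cheese_1 and mat_a below 0.012 m and contact force between cheese_1 and mat_a above 0.05 N and horizontal distance between cheese_2 and mat_b below 0.012 m and contact force between cheese_2 and mat_b above 0.05 N and horizontal distance between cheese_3 and mat_c below 0.012 m and contact force between cheese_3 and mat_c above 0.05 N and horizontal distance between cheese_4 and mat_d below 0.012 m and contact force between cheese_4 and mat_d above 0.05 N) or (horizontal distance between gauge and mat_d below 0.14 m and horizontal distance between cheese_1 and mat_d below 0.012 m and contact force between cheese_1 and mat_d above 0.05 N and horizontal distance between cheese_2 and mat_c below 0.012 m and contact force between cheese_2 and mat_c above 0.05 N and horizontal distance between cheese_3 and mat_b below 0.012 m and contact force between cheese_3 and mat_b above 0.05 N and horizontal distance between cheese_4 and mat_a below 0.012 m and contact force between cheese_4 and mat_a above 0.05 N)) and angle between each of cheese_1, cheese_2, cheese_3, cheese_4's own z axis and vertical below 0.1 rad and linear speed of each of cheese_1, cheese_2, cheese_3, cheese_4 below 0.02 m/s and angular speed of each of cheese_1, cheese_2, cheese_3, cheese_4 below 0.2 rad/s); the robot touches nothing.
It fails at once if the glass jar was shifted by more than 25 mm or tipped (distance of jar from where it was at the start of the episode above 0.025 m or angle between jar's own z axis and vertical above 0.4 rad).
It also fails if it takes over 102 s, if anything falls off the work surface, if the arm or the gripper's body presses on something with over 40 N, if the wrist force passes 120 N, or if a joint passes its speed limit or range.

## Working session

There is one attempt and no reset: what is moved stays moved. The work goes in short steps, Python scripts to look and compute and a tool call to move; the robot and the scene stay as the last step left them, time stands still between calls to the robot, and variables do not carry over. Pictures are saved under pics/ and viewed, about 12 in all and at most 16, crops included, and the job is handed in when it is done.

Besides the shell and the picture viewer there is one more tool, called after "Emit:" as a command line: name --pt "numbers of a row" for each row, then --argument value for the rest. apply_moves: Moves the arm, as the interface text tells. Its arguments: {"type":"object","properties":{"moves":{"type":"array","items":{"type":"array","items":{"type":"number"}}},"squeeze":{"type":"number"}},"required":["moves"]}

```bash
mkdir -p pics
cat > h.py <<'E'
import numpy as np, cv2
from scipy.spatial.transform import Rotation as R
from plant import monitor, viewer, ticket
def cap(cam,name=None):
    c=viewer.capture(cam)
    if name: cv2.imwrite(f'pics/{name}.png',c['img'][:,:,::-1])
    return c
def px2w(c,u,v,z):
    T=np.array(c['extrinsics']);d=T[:3,:3]@[(u-c['cx'])/c['fx'],(v-c['cy'])/c['fy'],1]
    o=T[:3,3];return o+d*(z-o[2])/d[2]
def w2px(c,p):
    T=np.array(c['extrinsics']);q=T[:3,:3].T@(np.array(p)-T[:3,3])
    return np.array([c['fx']*q[0]/q[2]+c['cx'],c['fy']*q[1]/q[2]+c['cy']])
E
python3 - <<'E'
from h import *
s=monitor.state();print({k:np.round(v,3).tolist() for k,v in s.items()})
print(R.from_quat(s['eef_rot']).as_matrix().round(3))
for cam in('top','scene'):
    c=cap(cam,cam+'0');print(cam,c['fx'],c['cx'],c['cy'],np.round(c['extrinsics'],3).tolist())
    for q in('cheese_1','mat_a','gauge','jar'):
        for r in viewer.find_in(cam,q):
            b=np.array(r['box'])*[512,384,512,384];print(q,round(r['conf'],2),b.round(1))
E
```

```text
{'time_s': 0.0, 'qpos': [1.044, 0.334, 0.04, 1.466, -0.013, 1.343, -0.059], 'qvel': [0.001, 0.001, 0.0, -0.0, 0.0, -0.001, -0.001], 'joint_torque': [0.0, -65.856, 1.366, -40.557, 0.017, 0.013, -0.0], 'position': [0.269, -0.591, 0.207], 'eef_rot': [0.841, -0.541, -0.001, -0.0], 'wrist_force': [0.315, 0.421, -0.951], 'moment': [-0.009, 0.034, -0.044], 'grip_width': 0.086}
[[ 0.415 -0.91  -0.001]
 [-0.91  -0.415  0.001]
 [-0.002  0.    -1.   ]]
top 429.20650132908673 257.43587304245887 197.1898978637612 [[-0.02, -0.986, 0.167, 0.285], [-1.0, 0.019, -0.011, 0.008], [0.008, -0.167, -0.986, 1.455], [0.0, 0.0, 0.0, 1.0]]
cheese_1 0.88 [324.7 197.1 347.8 220.7]
cheese_1 0.65 [225.9 208.4 239.6 222.6]
cheese_1 0.62 [261.4 228.  271.8 242.3]
cheese_1 0.54 [171.4 210.8 185.9 227.1]
cheese_1 0.49 [278.2 205.  293.1 216.7]
mat_a 0.94 [298.7 151.2 317.8 174.1]
mat_a 0.83 [209.8 151.9 234.1 173.7]
mat_a 0.61 [239.3 155.2 260.1 175.6]
mat_a 0.55 [265.5 149.3 291.  174.6]
gauge 0.77 [324.  147.5 340.6 169.1]
jar 0.64 [376.5 182.1 403.2 209.8]
scene 436.8123840267326 253.4835020534686 188.57825211146675 [[-0.694, 0.6, -0.397, 1.01], [0.72, 0.58, -0.381, 0.433], [0.002, -0.55, -0.835, 1.014], [0.0, 0.0, 0.0, 1.0]]
cheese_1 0.77 [195.  118.8 215.1 143.5]
cheese_1 0.73 [265.8 170.1 281.5 187.4]
cheese_1 0.66 [238.2 153.1 254.6 173.5]
cheese_1 0.65 [343.8 223.3 369.1 246.2]
cheese_1 0.57 [272.8 148.7 292.3 169.1]
cheese_1 0.53 [287.3 192.4 304.5 204.7]
mat_a 0.94 [221.  211.5 251.7 237.8]
mat_a 0.7 [168.6 171.8 200.8 192.9]
mat_a 0.65 [195.6 191.  222.4 215.5]
mat_a 0.58 [248.  232.5 280.1 257.8]
gauge 0.61 [148.7 142.9 171.4 169.7]
gauge 0.29 [194.6 189.8 226.2 217.2]
jar 0.98 [143.2  76.4 169.1 120.9]
```

Run:
```python
import cv2
a=cv2.imread('pics/top0.png')[130:280,150:420];cv2.imwrite('pics/topc.png',cv2.resize(a,(800,444),interpolation=cv2.INTER_CUBIC))
a=cv2.imread('pics/scene0.png')[70:270,130:400];cv2.imwrite('pics/scenec.png',cv2.resize(a,(800,592),interpolation=cv2.INTER_CUBIC))
```

```text
(no output)
```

View pics/topc.png

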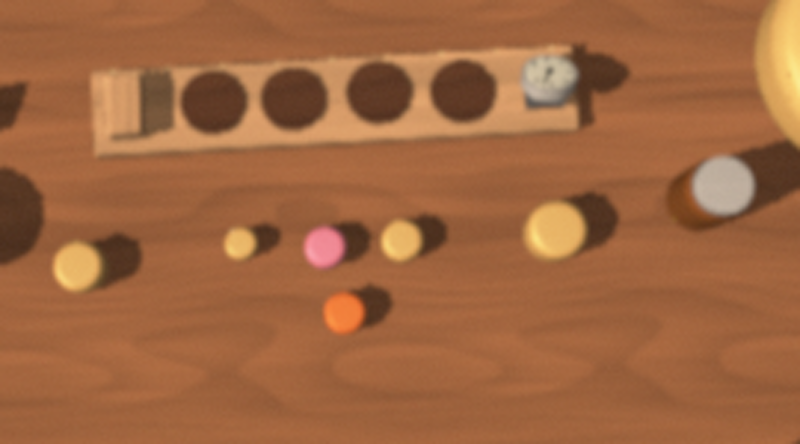

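View pics/scenec.png

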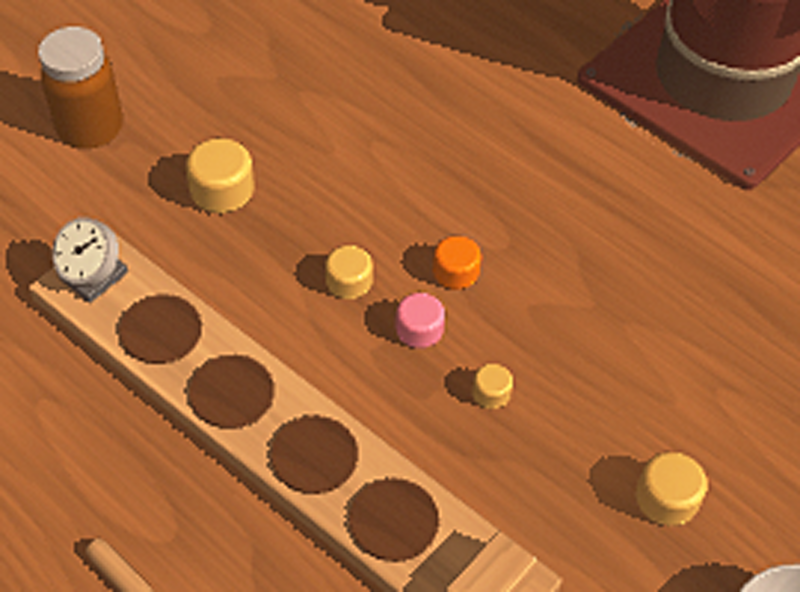

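The top crop shows the gauge at the right (550,80), which is the small-y end, beside mat_d. The cream wheels, in crop pixels, are:
- cheese_3 at (77,265)
- cheese_1 at (240,243)
- cheese_2 at (402,241)
- cheese_4 at (556,230)

The look-alikes are pink at (325,246) and orange at (344,312), and I leave both alone. The jar is at (722,186). The order is therefore 1→d, 2→c, 3→b, 4→a. Next I fit the silhouettes in both cameras.

```bash
cat >> h.py <<'E'
from scipy.optimize import least_squares
DIM={1:(.018,.028),2:(.023,.034),3:(.028,.042),4:(.033,.050)}
def mask(c,lo,hi):
    m=cv2.inRange(cv2.cvtColor(c['img'],cv2.COLOR_RGB2HSV),lo,hi)
    return cv2.morphologyEx(m,cv2.MORPH_OPEN,np.ones((3,3),np.uint8))
def blobs(m,amin=60):
    n,l,s,ce=cv2.connectedComponentsWithStats(m)
    return [(ce[i],s[i]) for i in range(1,n) if s[i,4]>amin]
def sil(c,x,y,r,h,z0=0,rd=.003):
    a=np.linspace(0,2*np.pi,48,endpoint=False);P=[]
    for z,rr in((0,r-rd),(rd,r),(h-rd,r),(h,r-rd)):
        P+=[w2px(c,[x+rr*np.cos(t),y+rr*np.sin(t),z0+z]) for t in a]
    hl=cv2.convexHull(np.array(P,np.float32));M=cv2.moments(hl)
    return np.array([M['m10'],M['m01']])/M['m00'],M['m00']
E
python3 - <<'E'
from h import *
cs={k:cap(k) for k in('top','scene')}
B={}
for k,c in cs.items():
    m=mask(c,(18,110,120),(30,255,255)); B[k]=blobs(m)
    hsv=cv2.cvtColor(c['img'],cv2.COLOR_RGB2HSV)
    for ce,s in B[k]: print(k,ce.round(1),s)
    if k=='top': print(hsv[211,284],hsv[205,297-12],hsv[162,222],hsv[180,222])
    if k=='scene': print(hsv[130,205],hsv[180,184],hsv[195,190])
E
```

```text
top [442.1 151.8] [ 411  114   72   70 3159]
top [336.3 207.6] [329 200  16  16 208]
top [284.4 211.1] [280 206  10  11  88]
top [174.9 220. ] [169 214  13  13 135]
top [ 39.4 362.5] [ 15 343  49  41 799]
[ 18 140 234] [ 17 150 219] [ 10 152  94] [ 14 133 157]
scene [106.5   9.3] [ 87   0  38  22 661]
scene [53.6 27.1] [48 23 12 10 64]
scene [22.1 45.5] [ 11  40  24  11 178]
scene [75.2 86.5] [  30   54   87   66 4662]
scene [205.4 125.7] [195 117  20  22 291]
scene [248.1 158.7] [242 153  13  12 128]
scene [296.6 197.7] [291 193  12  10  93]
scene [358.8 232.1] [350 224  19  18 264]
[ 20 165 248] [ 11 165 111] [ 14 147 211]
```

```bash
cat >> h.py <<'E'
G={'top':{1:(231,212),2:(285,211),3:(176,220),4:(337,208)},'scene':{1:(296,200),2:(248,161),3:(357,235),4:(205,129)}}
MG={'top':[(222,163),(249.5,163.5),(278,161.5),(307,160.5)],'scene':[(263.5,245),(236,223),(208,202),(184,182)]}
def near(bl,g,d=6):
    b=[x for x in bl if np.hypot(*(x[0]-g))<d]
    return max(b,key=lambda x:x[1][4]) if b else None
E
python3 - <<'E'
from h import *
cs={k:cap(k) for k in('top','scene')}
for n in DIM:
    r,h=DIM[n];obs={}
    for k,c in cs.items():
        b=near(blobs(mask(c,(16,110,125),(32,255,255)),20),G[k][n])
        if b: obs[k]=b
    f=lambda p,ks:np.concatenate([sil(cs[k],p[0],p[1],r,h)[0]-obs[k][0] for k in ks])
    x0=px2w(cs['top'],*G['top'][n],h)[:2]
    for ks in(['top'],['scene'],['top','scene']):
        if all(k in obs for k in ks):
            q=least_squares(f,x0,args=(ks,));print(n,ks,q.x.round(4),'res',q.fun.round(1),[(int(obs[k][1][4]),int(sil(cs[k],*q.x,r,h)[1])) for k in ks])
for i in range(4):
    for k,c in cs.items():
        u,v=MG[k][i];hsv=cv2.cvtColor(c['img'],cv2.COLOR_RGB2HSV)
        m=cv2.inRange(hsv[:,:,2],0,128);win=np.zeros_like(m);cv2.circle(win,(int(round(u)),int(round(v))),17,255,-1)
        b=near(blobs(m&win,100),(u,v),8)
        if b: print('mat','abcd'[i],k,px2w(c,*b[0],.029).round(4),b[1],int(sil(c,*px2w(c,*b[0],.029)[:2],.038,.005,.024,.0)[1]))
for k,c in cs.items():
    for q,z in(('gauge',.05),('jar',.11 if k=='top' else .055)):
        for r in viewer.find_in(k,q)[:1]:
            b=np.array(r['box'])*[512,384,512,384];print(q,k,px2w(c,(b[0]+b[2])/2,(b[1]+b[3])/2,z).round(3))
E
```

```text
1 ['top'] [0.4811 0.0827] res [-0.  0.] [(91, 97)]
1 ['scene'] [0.4801 0.0846] res [0. 0.] [(144, 176)]
1 ['top', 'scene'] [0.4804 0.0839] res [-0.4  0.2 -0.3 -0.1] [(91, 97), (144, 176)]
2 ['top'] [ 0.4801 -0.1008] res [ 0. -0.] [(149, 161)]
2 ['scene'] [ 0.4803 -0.0986] res [ 0. -0.] [(221, 258)]
2 ['top', 'scene'] [ 0.4801 -0.0996] res [-0.4  0.  -0.2 -0.2] [(149, 161), (221, 258)]
3 ['top'] [0.457  0.2655] res [ 0. -0.] [(210, 256)]
3 ['scene'] [0.454  0.2667] res [0. 0.] [(387, 498)]
3 ['top', 'scene'] [0.4555 0.2663] res [-0.2  0.4 -0.5  0.3] [(210, 256), (387, 499)]
4 ['top'] [ 0.4872 -0.2749] res [0. 0.] [(328, 358)]
4 ['scene'] [ 0.4876 -0.2723] res [-0. -0.] [(438, 511)]
4 ['top', 'scene'] [ 0.4872 -0.2736] res [-0.4  0.  -0.2 -0.3] [(328, 358), (438, 511)]
mat a top [0.6439 0.1114 0.029 ] [211 154  22  21 348] 385
mat a scene [0.6484 0.1156 0.029 ] [247 231  31  29 680] 686
mat b top [0.6462 0.0187 0.029 ] [239 154  21  19 337] 384
mat b scene [0.6516 0.0224 0.029 ] [220 210  31  27 634] 629
mat c top [ 0.6523 -0.0797  0.029 ] [267 151  22  20 346] 382
mat c scene [ 0.6579 -0.076   0.029 ] [192 190  30  25 577] 577
mat d top [ 0.6515 -0.1766  0.029 ] [296 151  21  20 340] 382
mat d scene [ 0.6573 -0.1727  0.029 ] [169 170  29  23 523] 528
gauge top [ 0.644 -0.075  0.05 ]
jar top [ 0.506 -0.431  0.11 ]
gauge scene [ 0.659 -0.264  0.05 ]
jar scene [ 0.525 -0.436  0.055]
```

Emit:
apply_moves --pt "1 -19.8 -33 0 0 0 -1.143" --pt "1 -19.8 -33 0 0 0 -1.143" --pt "1 -19.8 -33 0 0 0 -1.143" --pt "1 -19.8 -33 0 0 0 -1.143" --pt "1 -19.8 -33 0 0 0 -1.143" --pt "1 -19.8 -33 0 0 0 -1.143" --pt "1 -19.8 -33 0 0 0 -1.143" --pt "1 -19.8 -33 5 0 0 -1.143" --pt "1 -19.8 -33 5 0 0 -1.143" --pt "1 -19.8 -33 5 0 0 -1.143" --squeeze 25

```text
time_s: 2.15
position: [0.4878, -0.2753, 0.1591]
eef_rot: [1.0, -0.001, 0.0, 0.0]
wrist_force: [0.4, 0.1, -0.1]
grip_width: 0.0854
```

View pics/top0.png

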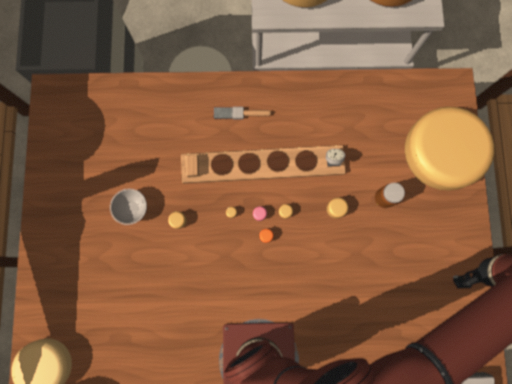

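Run:
```python
from h import *
cap('scene','s1');s=monitor.state();print(s['position'],R.from_quat(s['eef_rot']).as_matrix().round(3))
```

```text
[ 0.48828698 -0.27537585  0.15967243] [[ 1.    -0.001  0.002]
 [-0.001 -1.    -0.001]
 [ 0.002  0.001 -1.   ]]
```

View pics/s1.png

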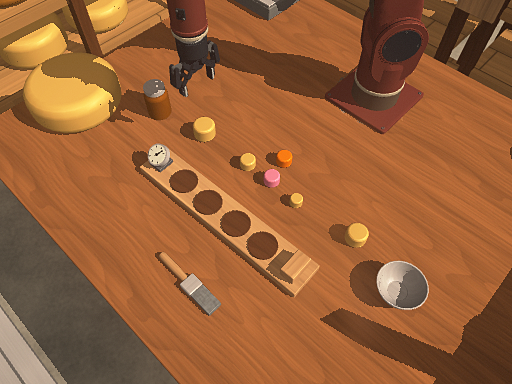

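The board has a bowl well clear of cheese_3 at (128,207) in the top view, and the jar at (392,192). In the scene view the gripper is above cheese_4 (204,129). I'm going down for it now.

Emit:
apply_moves --pt "1 0 -0.2 4 0 0 0" --pt "1 0 -0.2 8 0 0 0" --pt "1 0 -0.2 12 0 0 0" --pt "1 0 -0.2 14 0 0 0" --pt "1 0 -0.2 15.2 0 0 0" --pt "1 0 -0.2 15.2 0 0 0" --pt "0.5 0 -0.2 15.2 0 0 0" --pt "0.5 0 -0.2 15.2 0 0 0" --pt "0.5 0 -0.2 15.2 0 0 0" --pt "0.5 0 -0.2 15.2 0 0 0" --pt "0.5 0 -0.2 15.2 0 0 0" --pt "0.5 0 -0.2 15.2 0 0 0" --squeeze 25

```text
time_s: 3.7
position: [0.4887, -0.2729, 0.0075]
eef_rot: [1.0, -0.0, 0.001, 0.001]
wrist_force: [-1.6, -0.2, 5.5]
grip_width: 0.0636
```

Emit:
apply_moves --pt "0.4 0 0 -4 0 0 0" --pt "0.4 0 0 -8 0 0 0" --pt "0.4 0 0 -11 0 0 0" --pt "0.4 2 -5 -11 0 0 0" --pt "0.4 4 -10 -11 0 0 0" --pt "0.4 6 -15 -11 0 0 0" --pt "0.4 8 -20 -11 0 0 0" --pt "0.4 10 -25 -11 0 0 0" --pt "0.4 12 -30 -11 0 0 0" --pt "0.4 14 -35 -11 0 0 0" --pt "0.4 15.7 -38.6 -11 0 0 0" --pt "0.4 15.7 -38.6 -9 0 0 0" --pt "0.4 15.7 -38.6 -7 0 0 0" --pt "0.4 15.7 -38.6 -7 0 0 0" --pt "0.4 15.7 -38.6 -7 0 0 0"

```text
time_s: 5.58
position: [0.6449, 0.1124, 0.0762]
eef_rot: [1.0, -0.001, 0.0, 0.0]
wrist_force: [-0.1, 0.4, -2.2]
grip_width: 0.0636
```

Run:
```python
from h import *
c=cap('scene');cv2.imwrite('pics/s2.png',cv2.resize(c['img'][120:320,160:400,::-1],(720,600),interpolation=cv2.INTER_CUBIC))
s=monitor.state();print(s['position'],s['grip_width'])
```

```text
[0.64521758 0.11275477 0.07661274] 0.06343738891608451
```

View pics/s2.png

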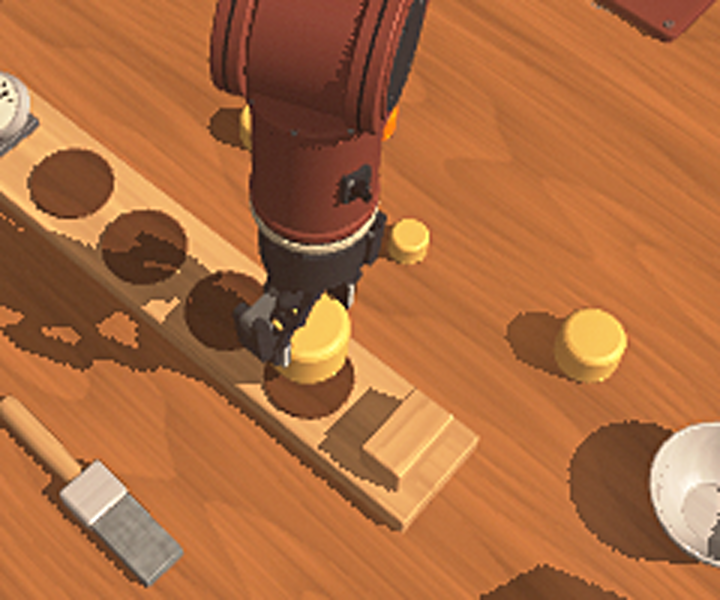

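Emit:
apply_moves --pt "0.4 0.1 0 2 0 0 0" --pt "0.4 0.1 0 3 0 0 0" --pt "0.4 0.1 0 3.8 0 0 0" --pt "0.4 0.1 0 3.9 0 0 0" --pt "0.4 0.1 0 3.9 0 0 0" --pt "0.4 0.1 0 3.9 0 0 0"

```text
time_s: 6.38
position: [0.6459, 0.1137, 0.0368]
eef_rot: [1.0, 0.0, 0.0, -0.0]
wrist_force: [-0.6, -0.1, -2.5]
grip_width: 0.0636
```

Emit:
apply_moves --pt "0.4 0 0 0.1 0 0 0" --pt "1 0 0 0 0 0 0" --pt "1 0 0 0 0 0 0" --pt "1 0 0 0 0 0 0" --pt "1 0 0 -3 0 0 0" --pt "1 0 0 -7 0 0 0" --pt "1 0 0 -11 0 0 0" --pt "1 -6 -5 -11 0 0 0" --pt "1 -12 -10 -11 0 0 0" --pt "1 -19 -15.3 -11 0 0 0" --pt "1 -19 -15.3 -11 0 0 0" --pt "1 -19 -15.3 -11 0 0 0"

```text
time_s: 7.88
position: [0.4523, 0.2702, 0.1475]
eef_rot: [1.0, 0.004, 0.0, -0.0]
wrist_force: [0.4, 0.9, -0.7]
grip_width: 0.0853
```

```bash
cat > chk.py <<'E'
import sys
from h import *
tag,out=sys.argv[1],sys.argv[2]
MAT={'a':(.6462,.1135),'b':(.649,.0206),'c':(.655,-.0778),'d':(.6544,-.1747)}
TO={4:'a',3:'b',2:'c',1:'d'}
cs={k:cap(k) for k in('top','scene')}
for n in map(int,tag):
    r,h=DIM[n];m=MAT[TO[n]]
    for k,c in cs.items():
        g=sil(c,*m,r,h,.029)[0]
        b=near(blobs(mask(c,(16,110,125),(32,255,255)),20),g,8)
        if b:
            q=least_squares(lambda p:sil(c,*p,r,h,.029)[0]-b[0],m)
            print(n,k,q.x.round(4),'area',b[1][4],int(sil(c,*q.x,r,h,.029)[1]))
c=cs['scene'];cv2.imwrite(f'pics/{out}.png',cv2.resize(c['img'][120:300,130:370,::-1],(800,600),interpolation=cv2.INTER_CUBIC))
s=monitor.state();print(s['position'],s['time_s'])
E
python3 chk.py 4 s3
```

```text
4 top [0.6469 0.114 ] area 331 362
4 scene [0.6469 0.1141] area 665 734
[0.45594775 0.26664219 0.14713623] 7.975
```

View pics/s3.png

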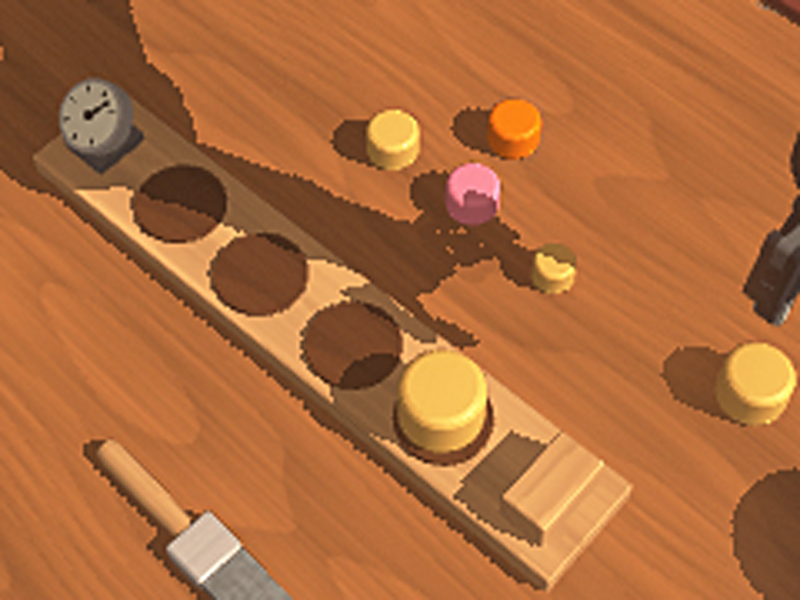

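Cheese_4 sits centred on mat_a at (443,405), with the mat's rim showing evenly around it. The other three mats are empty. I go for cheese_3 next.

Emit:
apply_moves --pt "1 0 0 4 0 0 0" --pt "1 0 0 8 0 0 0" --pt "1 0 0 11.5 0 0 0" --pt "1 0 0 13.5 0 0 0" --pt "1 0 0 14.2 0 0 0" --pt "1 0 0 14.2 0 0 0" --pt "0.4 0 0 14.2 0 0 0" --pt "0.4 0 0 14.2 0 0 0" --pt "0.4 0 0 14.2 0 0 0" --pt "0.4 0 0 14.2 0 0 0" --pt "0.4 0 0 14.2 0 0 0" --pt "0.4 0 0 14.2 0 0 0"

```text
time_s: 9.48
position: [0.4565, 0.267, 0.0062]
eef_rot: [1.0, 0.0, 0.001, -0.0]
wrist_force: [-1.0, -1.2, 7.7]
grip_width: 0.0533
```

Emit:
apply_moves --pt "0.4 0 0 -4 0 0 0" --pt "0.4 0 0 -8 0 0 0" --pt "0.4 0 0 -12 0 0 0" --pt "0.4 4 5 -12 0 0 0" --pt "0.4 8 10 -12 0 0 0" --pt "0.4 12 15 -12 0 0 0" --pt "0.4 16 20 -12 0 0 0" --pt "0.4 19.2 24.6 -12 0 0 0" --pt "0.4 19.2 24.6 -12 0 0 0" --pt "0.4 19.2 24.6 -8 0 0 0" --pt "0.4 19.2 24.6 -5 0 0 0" --pt "0.4 19.2 24.6 -3.5 0 0 0" --pt "0.4 19.2 24.6 -2.9 0 0 0" --pt "0.4 19.2 24.6 -2.9 0 0 0" --pt "0.4 19.2 24.6 -2.9 0 0 0" --pt "0.4 19.2 24.6 -2.9 0 0 0"

```text
time_s: 11.48
position: [0.6486, 0.021, 0.0353]
eef_rot: [1.0, 0.0, 0.001, -0.0]
wrist_force: [-2.5, 0.2, 6.7]
grip_width: 0.053
```

Emit:
apply_moves --pt "1 0 0 0 0 0 0" --pt "1 0 0 0 0 0 0" --pt "1 0 0 0 0 0 0" --pt "1 0 0 -3 0 0 0" --pt "1 0 0 -7 0 0 0" --pt "1 0 0 -11 0 0 0" --pt "1 -6 4 -11 0 0 0" --pt "1 -12 8 -11 0 0 0" --pt "1 -16.8 12.1 -11 0 0 0" --pt "1 -16.8 12.1 -11 0 0 0" --pt "1 -16.8 12.1 -11 0 0 0" --pt "1 -16.8 12.1 -11 0 0 0"

```text
time_s: 12.98
position: [0.4806, -0.0995, 0.144]
eef_rot: [1.0, 0.0, 0.0, -0.0]
wrist_force: [0.5, -0.0, 1.3]
grip_width: 0.0854
```

```bash
python3 chk.py 34 s4
```

```text
3 top [0.6485 0.0189] area 239 255
3 scene [0.6491 0.0193] area 434 490
4 top [0.6466 0.1142] area 328 362
4 scene [0.6464 0.1144] area 655 734
[ 0.48064105 -0.09926861  0.14380482] 13.075
```

Emit:
apply_moves --pt "1 0 0 4 0 0 0" --pt "1 0 0 8 0 0 0" --pt "1 0 0 11.5 0 0 0" --pt "1 0 0 13.3 0 0 0" --pt "1 0 0 13.9 0 0 0" --pt "1 0 0 13.9 0 0 0" --pt "0.3 0 0 13.9 0 0 0" --pt "0.3 0 0 13.9 0 0 0" --pt "0.3 0 0 13.9 0 0 0" --pt "0.3 0 0 13.9 0 0 0" --pt "0.3 0 0 13.9 0 0 0" --pt "0.3 0 0 13.9 0 0 0" --pt "0.3 0 0 13.9 0 0 0"

```text
time_s: 14.7
position: [0.4804, -0.1005, 0.0058]
eef_rot: [1.0, -0.0, 0.001, 0.0]
wrist_force: [-2.7, 0.2, 7.1]
grip_width: 0.0403
```

The opening reads 40 mm where about 43.5 mm was expected, so I lift and look.

Emit:
apply_moves --pt "0.3 0 0 -4 0 0 0" --pt "0.3 0 0 -8 0 0 0" --pt "0.3 0 0 -12 0 0 0" --pt "0.3 0 0 -12 0 0 0" --pt "0.3 0 0 -12 0 0 0"

```text
time_s: 15.32
position: [0.4795, -0.1004, 0.1245]
eef_rot: [1.0, -0.0, -0.0, 0.0]
wrist_force: [0.3, -0.2, -0.5]
grip_width: 0.0258
```

Run:
```python
from h import *
c=cap('scene');u,v=w2px(c,[.48,-.1,.13]).astype(int);print(u,v)
cv2.imwrite('pics/s5.png',cv2.resize(c['img'][v-60:v+60,u-80:u+80,::-1],(800,600),interpolation=cv2.INTER_CUBIC))
s=monitor.state();print(s['position'],s['grip_width'],s['wrist_force'])
```

```text
247 135
[ 0.47907901 -0.10032478  0.12394409] 0.025314822294223153 [-0.72169724  0.11720105  0.16824696]
```

View pics/s5.png

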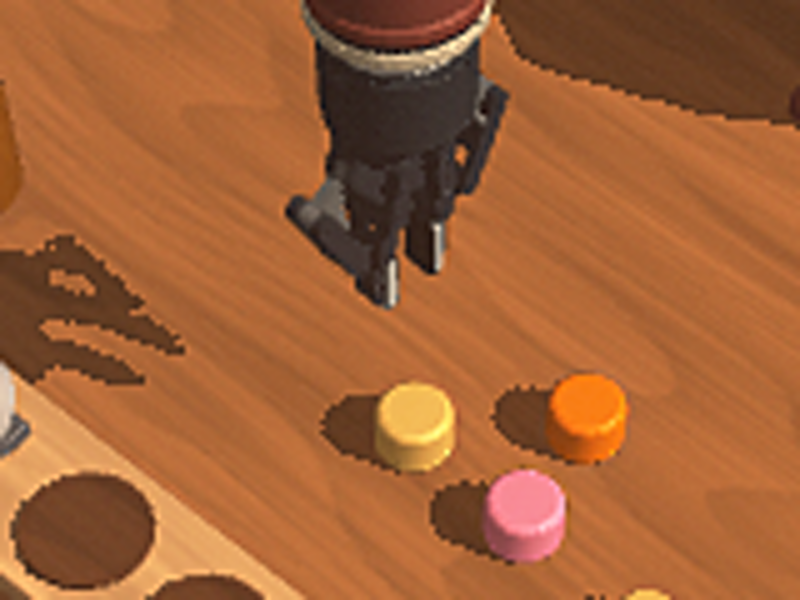

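Cheese_2 slipped out. It is still upright on the table at crop (415,425) and the gripper is empty. I re-measure it and will grip lower and harder.

```bash
cat > tab.py <<'E'
import sys
from h import *
n=int(sys.argv[1]);x0=eval(sys.argv[2]);r,h=DIM[n]
for k in('top','scene'):
    c=cap(k);bl=blobs(mask(c,(16,110,125),(32,255,255)),20)
    b=near(bl,sil(c,*x0,r,h)[0],9)
    if b:
        q=least_squares(lambda p:sil(c,*p,r,h)[0]-b[0],x0);print(k,q.x.round(4),b[1],int(sil(c,*q.x,r,h)[1]))
print(monitor.state()['position'])
E
python3 tab.py 2 "(.48,-.0996)"
```

```text
scene [ 0.4731 -0.0983] [242 152  16  17 227] 257
[ 0.47896017 -0.10020541  0.12366494]
```

Emit:
apply_moves --pt "0.72 -0.6 -0.1 0 0 0 0" --pt "0.72 -0.6 -0.1 3 0 0 0" --pt "0.72 -0.6 -0.1 6 0 0 0" --pt "0.72 -0.6 -0.1 9 0 0 0" --pt "0.72 -0.6 -0.1 11 0 0 0" --pt "0.72 -0.6 -0.1 12 0 0 0" --pt "0.72 -0.6 -0.1 12.2 0 0 0" --pt "0.72 -0.6 -0.1 12.2 0 0 0" --squeeze 35

```text
time_s: 16.48
position: [0.4741, -0.0994, 0.0034]
eef_rot: [1.0, -0.0, 0.0, 0.0]
wrist_force: [0.5, -0.7, -0.2]
grip_width: 0.0616
```

Run:
```python
from h import *
c=cap('scene');u,v=w2px(c,[.48,-.1,.03]).astype(int)
cv2.imwrite('pics/s6.png',cv2.resize(c['img'][v-45:v+45,u-60:u+60,::-1],(800,600),interpolation=cv2.INTER_CUBIC))
s=monitor.state();print(s['position'],s['grip_width'],s['wrist_force'])
```

```text
[ 0.47432316 -0.09943422  0.00354542] 0.061046027954276945 [-0.55865825  0.2231742  -1.06723301]
```

View pics/s6.png

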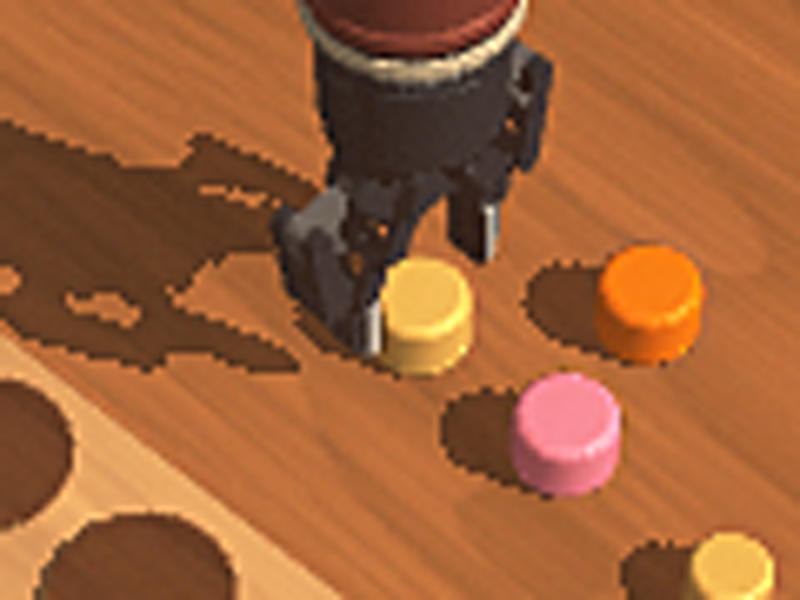

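Run:
```python
from h import *
c=cap('scene');u,v=w2px(c,[.48,-.1,.03]).astype(int)
f=lambda p:((w2px(c,p)-[u-60,v-45])*[800/120,600/90]).round(0)
p=monitor.state()['position']
for s in(1,-1):
  for z in(0,.01,.02):
    print(s,z,f(p+[s*.0305,.011,z]))
print('tcp',f(p),'cheese c',f([p[0],p[1],.017]))
b=near(blobs(mask(c,(16,110,125),(32,255,255)),20),w2px(c,[.473,-.1,.02]),9);print(b[1],((b[0]-[u-60,v-45])*800/120))
```

```text
1 0 [382. 387.]
1 0.01 [382. 373.]
1 0.02 [382. 359.]
-1 0 [481. 305.]
-1 0.01 [481. 291.]
-1 0.02 [481. 277.]
tcp [414. 331.] cheese c [414. 313.]
[244 152  14  17 201] [422.48756219 312.93532338]
```

Emit:
apply_moves --pt "0.72 0 0 0.25 0 0 0" --pt "0.6 0 0 0.25 0 0 0" --pt "0.45 0 0 0.25 0 0 0" --pt "0.45 0 0 0.25 0 0 0" --pt "0.45 0 0 0.25 0 0 0" --pt "0.45 0 0 0.25 0 0 0" --pt "0.45 0 0 0.25 0 0 0" --pt "0.45 0 0 0.25 0 0 0" --squeeze 35

```text
time_s: 17.58
position: [0.4738, -0.0994, 0.0008]
eef_rot: [1.0, -0.0, 0.0, 0.0]
wrist_force: [-2.7, 0.0, 5.1]
grip_width: 0.043
```

Emit:
apply_moves --pt "0.3 0 0 0 0 0 0" --pt "0.3 0 0 -2 0 0 0" --pt "0.3 0 0 -5 0 0 0" --pt "0.3 0 0 -9 0 0 0" --pt "0.3 0 0 -12 0 0 0" --pt "0.3 5 -0.7 -12 0 0 0" --pt "0.3 10 -1.4 -12 0 0 0" --pt "0.3 14 -2 -12 0 0 0" --pt "0.3 18.1 -2.2 -12 0 0 0" --pt "0.3 18.1 -2.2 -12 0 0 0"

```text
time_s: 18.82
position: [0.6565, -0.0764, 0.1191]
eef_rot: [1.0, 0.0, -0.0, -0.001]
wrist_force: [-0.7, 0.1, -1.3]
grip_width: 0.0425
```

Emit:
apply_moves --pt "0.3 0 0 4 0 0 0" --pt "0.3 0 0 7 0 0 0" --pt "0.3 0 0 8.5 0 0 0" --pt "0.3 0 0 9.1 0 0 0" --pt "0.3 0 0 9.1 0 0 0" --pt "0.3 0 0 9.1 0 0 0" --pt "0.3 0 0 9.1 0 0 0"

```text
time_s: 19.7
position: [0.6552, -0.0774, 0.03]
eef_rot: [1.0, -0.0, 0.001, 0.0]
wrist_force: [0.1, -0.0, 1.3]
grip_width: 0.0429
```

Emit:
apply_moves --pt "0.8 0 0 0 0 0 0" --pt "0.8 0 0 0 0 0 0" --pt "0.8 0 0 0 0 0 0" --pt "0.8 0 0 0 0 0 0" --pt "0.8 0 0 -3 0 0 0" --pt "0.8 0 0 -7 0 0 0" --pt "0.8 0 0 -11 0 0 0" --pt "0.62 -5.5 -5 -11 0 0 0" --pt "0.62 -11 -10 -11 0 0 0" --pt "0.62 -17.5 -16.1 -11 0 0 0" --pt "0.62 -17.5 -16.1 -11 0 0 0" --pt "0.62 -17.5 -16.1 -11 0 0 0" --pt "0.62 -17.5 -16.1 -11 0 0 0"

```text
time_s: 21.32
position: [0.4803, 0.0832, 0.1397]
eef_rot: [1.0, -0.0, 0.0, 0.0]
wrist_force: [0.2, -0.0, 0.4]
grip_width: 0.0529
```

```bash
python3 chk.py 234 s7; python3 tab.py 1 "(.4804,.0839)"
```

```text
2 top [ 0.6544 -0.0778] area 165 170
2 scene [ 0.6562 -0.0765] area 274 306
3 top [0.6485 0.019 ] area 239 255
3 scene [0.6493 0.0193] area 436 490
4 top [0.6649 0.1218] area 112 363
4 scene [0.6465 0.1143] area 656 734
[0.48051295 0.08274662 0.13934484] 21.425
scene [0.4814 0.0838] [290 193  13  15 151] 176
[0.4803492  0.08289568 0.13914876]
```

View pics/s7.png

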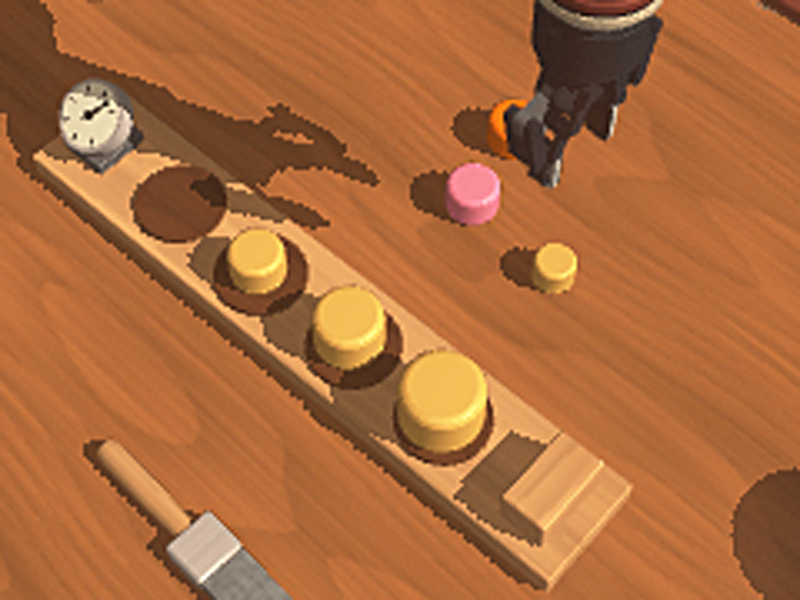

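Cheeses 2, 3 and 4 sit on mats c, b and a at crop (257,262), (349,330) and (443,400), all well centred. Next is cheese_1 at (555,267), with the pink one clear of it.

Emit:
apply_moves --pt "0.62 0 -0.1 4 0 0 0" --pt "0.62 0 -0.1 8 0 0 0" --pt "0.62 0 -0.1 11 0 0 0" --pt "0.62 0 -0.1 13 0 0 0" --pt "0.62 0 -0.1 13.9 0 0 0" --pt "0.62 0 -0.1 13.9 0 0 0" --pt "0.45 0 -0.1 13.9 0 0 0" --pt "0.3 0 -0.1 13.9 0 0 0" --pt "0.3 0 -0.1 13.9 0 0 0" --pt "0.3 0 -0.1 13.9 0 0 0" --pt "0.3 0 -0.1 13.9 0 0 0" --pt "0.3 0 -0.1 13.9 0 0 0" --pt "0.3 0 -0.1 13.9 0 0 0" --squeeze 30

```text
time_s: 23.15
position: [0.4807, 0.0847, 0.0017]
eef_rot: [1.0, -0.0, 0.001, 0.0]
wrist_force: [-2.6, -0.3, 8.6]
grip_width: 0.0303
```

The opening is smaller than it should be, so the pads are near the top edge. I reopen and go slightly lower before lifting.

Emit:
apply_moves --pt "0.62 0 0 0 0 0 0" --pt "0.62 0 0 0 0 0 0" --pt "0.62 0 0 0 0 0 0" --pt "0.55 0 0 0.2 0 0 0" --pt "0.55 0 0 0.4 0 0 0" --pt "0.55 0 0 0.5 0 0 0" --pt "0.55 0 0 0.5 0 0 0"

```text
time_s: 24.02
position: [0.4797, 0.0847, -0.0048]
eef_rot: [1.0, -0.0, -0.0, -0.0]
wrist_force: [0.4, 0.7, -0.4]
grip_width: 0.0468
```

```bash
python3 tab.py 1 "(.481,.0839)"
python3 - <<'E'
from h import *
c=cap('scene');u,v=w2px(c,[.48,.084,.02]).astype(int)
cv2.imwrite('pics/s8.png',cv2.resize(c['img'][v-30:v+30,u-40:u+40,::-1],(800,600),interpolation=cv2.INTER_CUBIC))
p=monitor.state()['position']
for s in(1,-1):
  for z in(0,.01,.02): print(s,z,((w2px(c,[p[0]+s*.0235,p[1]+.011,z])-[u-40,v-30])*10).round())
E
```

```text
scene [0.4791 0.0906] [295 195   8  13  85] 177
[ 0.47978919  0.08469955 -0.00467105]
1 0 [374. 421.]
1 0.01 [377. 402.]
1 0.02 [380. 383.]
-1 0 [487. 315.]
-1 0.01 [491. 295.]
-1 0.02 [495. 275.]
```

View pics/s8.png

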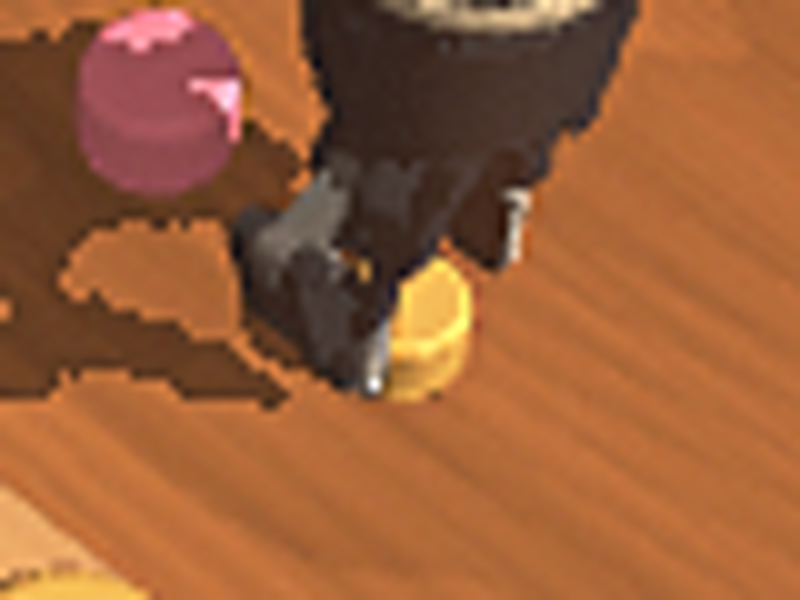

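The cheese stands upright between the pads. The tips are about 13 mm above the table and no force shows, so I close here.

Emit:
apply_moves --pt "0.45 0 0 0 0 0 0" --pt "0.38 0 0 0 0 0 0" --pt "0.3 0 0 0 0 0 0" --pt "0.3 0 0 0 0 0 0" --pt "0.3 0 0 0 0 0 0" --pt "0.3 0 0 0 0 0 0" --pt "0.3 0 0 0 0 0 0"

```text
time_s: 25.05
position: [0.4798, 0.0847, -0.0044]
eef_rot: [1.0, -0.0, 0.0, 0.0]
wrist_force: [-2.1, -0.5, 5.8]
grip_width: 0.033
```

Emit:
apply_moves --pt "0.3 0 0 -2 0 0 0" --pt "0.3 0 0 -5 0 0 0" --pt "0.3 0 0 -9 0 0 0" --pt "0.3 0 0 -13 0 0 0" --pt "0.3 3.5 5 -13 0 0 0" --pt "0.3 7 10 -13 0 0 0" --pt "0.3 10.5 15 -13 0 0 0" --pt "0.3 14 20 -13 0 0 0" --pt "0.3 17.4 25.9 -13 0 0 0" --pt "0.3 17.4 25.9 -13 0 0 0" --pt "0.3 17.4 25.9 -9 0 0 0" --pt "0.3 17.4 25.9 -6 0 0 0" --pt "0.3 17.4 25.9 -6 0 0 0"

```text
time_s: 26.68
position: [0.6517, -0.1734, 0.0527]
eef_rot: [1.0, 0.0, -0.002, -0.001]
wrist_force: [-0.9, 0.5, -0.3]
grip_width: 0.0331
```

Emit:
apply_moves --pt "0.3 0 0 1.5 0 0 0" --pt "0.3 0 0 2.6 0 0 0" --pt "0.3 0 0 3.1 0 0 0" --pt "0.3 0 0 3.1 0 0 0" --pt "0.3 0 0 3.1 0 0 0"

```text
time_s: 27.3
position: [0.6541, -0.1744, 0.0248]
eef_rot: [1.0, -0.0, 0.0, 0.0]
wrist_force: [-1.8, 0.1, 2.5]
grip_width: 0.033
```

Resting on the mat. I release, rise and back away.

Emit:
apply_moves --pt "0.7 0 0 0 0 0 0" --pt "0.7 0 0 0 0 0 0" --pt "0.7 0 0 0 0 0 0" --pt "0.7 0 0 0 0 0 0" --pt "0.7 0 0 -3 0 0 0" --pt "0.7 0 0 -8 0 0 0" --pt "0.7 0 0 -14 0 0 0" --pt "0.7 -6 0 -17 0 0 0" --pt "0.7 -12 0 -17 0 0 0" --pt "0.7 -18 0 -17 0 0 0" --pt "0.7 -18 0 -17 0 0 0" --pt "0.7 -18 0 -17 0 0 0" --pt "0.7 -18 0 -17 0 0 0"

```text
time_s: 28.92
position: [0.475, -0.1741, 0.1945]
eef_rot: [1.0, 0.0, 0.0, -0.0]
wrist_force: [0.1, -0.2, -0.7]
grip_width: 0.0601
```

```bash
python3 chk.py 1234 s9
python3 - <<'E'
from h import *
for k,z in(('top',.11),('scene',.055)):
    c=cap(k)
    for r in viewer.find_in(k,'jar')[:1]:
        b=np.array(r['box'])*[512,384,512,384];print('jar',k,px2w(c,(b[0]+b[2])/2,(b[1]+b[3])/2,z).round(3))
E
```

```text
1 top [ 0.6531 -0.1764] area 107 105
1 scene [ 0.6544 -0.1746] area 158 177
2 top [ 0.6545 -0.078 ] area 164 170
2 scene [ 0.6558 -0.0764] area 267 306
3 top [0.6487 0.0187] area 237 255
3 scene [0.6488 0.0196] area 429 489
4 top [0.6465 0.1142] area 326 362
4 scene [0.646  0.1143] area 643 733
[ 0.4747368  -0.17399606  0.19413821] 29.025
jar top [ 0.513 -0.434  0.11 ]
jar scene [ 0.531 -0.443  0.055]
```

View pics/s9.png

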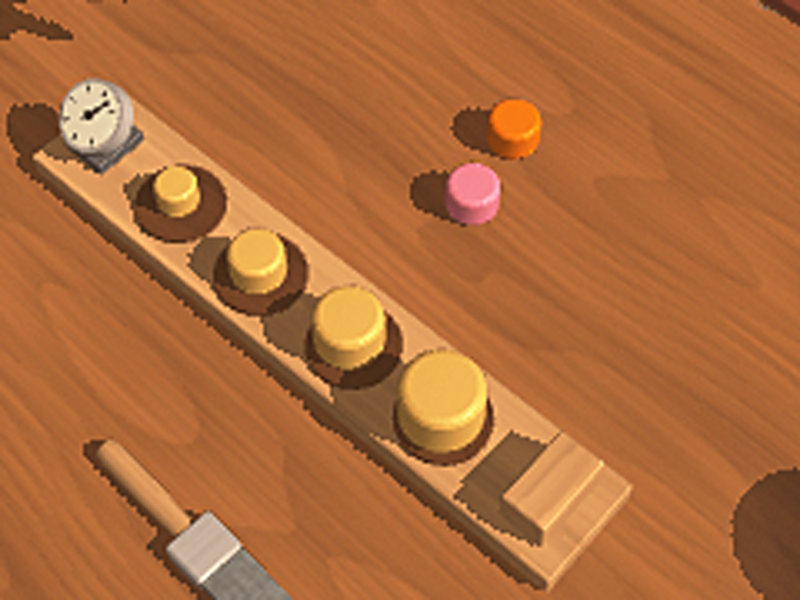

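```bash
python3 -c "
from h import *
print(ticket.finish_job())"
```

```text
the job is handed in; nothing more can be done
None
```

All four cheeses are on their mats in order of size, and I handed the job in at about 29 s of the 102 s allowed. The gauge is at the mat_d end, so cheese_1 is on mat_d, cheese_2 on mat_c, cheese_3 on mat_b and cheese_4 on mat_a.

- **Centring:** in the last pictures each cheese stood upright, within about 4 mm of its mat's centre in the scene camera and about 3 mm in the top camera. The limit is 12 mm.
- **Camera disagreement:** the two cameras placed the mats 6 to 7 mm apart. I aimed at the average, which both cameras' checks support.
- **Slips:** my first grip on cheese_2 slipped at its top edge and pushed it 7 mm along the table, still upright. I picked it up again with a lower grip. Cheese_1 was also gripped too high at first, so I reopened and went lower before lifting.
- **Jar:** its measured position differed by about 7 to 9 mm between the first and last checks. I take this as scatter in the network's boxes, because the arm stayed clear of the jar, but I did not measure it more finely.
- **Look-alikes:** the pink and orange ones were not used.

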